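# Double-pot a bone: nest the pots, then hold the bone over them

## Robot

A 6-joint arm with a two-finger parallel gripper is mounted at the origin on the work surface. World frame = base frame: x ahead of the robot, y to its left, z up, the work surface at z = 0. Lengths are in m, angles in rad, forces in N, time in s.
With the tool pointing down it reaches from about 0.3 to 0.775 m from the base axis. Payload 14.6 kg.
Tool frame: the origin (TCP) lies at the very end of the fingers, on their centre line; the grasp point (between the pads) lies 19 mm behind it; z points along the fingers, y is the line along which they close (so a half turn about z gives the same grasp; the last joint's range is limited). The gripper opens to 94 mm and grips with 3 to 60 N. Pads are 16 mm wide; open, the fingers measure 119 mm over their backs; the gripper's body (75 mm by 177 mm) begins 78 mm behind the grasp point.
Start: joints at [1.246, 0.3, 1.521, -0, 1.321, -0.067], TCP at [0.14, 0.532, 0.177] pointing down, gripper open.
Joint ranges: [-3.03, 3.03], [-0.79, 2.21], [0.23, 2.52], [-1.04, 4.18], [0, 3.07], [-2.55, 2.55]. Speed limits (rad/s): [2.22, 2.22, 2.57, 3.14, 3.14, 3.14].

## Interface

Orientations are given as [roll, pitch, yaw] about the fixed x, y, z axes, in that order (R = Rz(yaw) Ry(pitch) Rx(roll)).
In Python, from station import ctrl, cams gives the robot as it stands. The module is installed in compiled form; this text tells all that it offers.
- The arm moves only by the tool arm_command, never from a script. Its argument "plan" is a list that holds one entry, the list of rows, each a list of 7 numbers: the shift along the tool's x, y, z in shares of 600 mm (1.0 is 600 mm), then the turn, a rotation vector about the tool's x, y, z in normalised numbers (1 is 4 rad), then the closure, from -1 (fully open) to 1 (shut). A call has 1 to 12 rows; each row is the pose to reach, as a shift and turn from the pose commanded when the call began, along the tool's axes at that moment; what a row does not reach only later rows make up. A row lasts 1/10 s, in which the tool goes at most 50 mm and 8.59 degrees, less where a joint would pass 70% of its speed; a pose out of reach is approached as far as the arm can. Shift and turn numbers lie between -1 and 1, and a call with a number outside is refused. A call with a gripper value outside its range is refused whole. The fingers move at their own pace and stop on an object; "squeeze" is the grip in N (left out, the last holds). Time passes only in rows, so rows that repeat a pose let the fingers close. It gives the time, the measured TCP pose, the force, the opening and the grip force at its end, in the units of the state.
- ctrl.get_obs(): the state, without advancing time (a new reading comes with each control period).
- cams.camera(name): name is "scene" or "side" or "wrist"; returns (picture, depth): 400x640x3 uint8, blue, green, red; 400x640 float32, m along the optical axis (not along the pixel's ray), 0 where there is no reading.
- cams.camera_info(name): a dict with "fx", "fy", "cx", "cy" (pixels), "world_to_cam" (4x4, takes a point from world to camera coordinates). Camera axes: x right, y down, z forward; pixel columns grow to the right and rows downward; lengths in m; the calibration is good to about 2 mm. A picture is of the moment at which its call begins: read the wrist's pose just before it. camera_info takes no time and is no camera call; for the wrist camera it gives the pose at the moment of the call.
- ctrl.hand_in(): hands the job in; it is judged then, once.
The state is a dict: "time_s": time; "qpos": joint angles; "joint_vel": joint speeds; "tau": joint torques, N m; "ee_pos": TCP position; "eef_rot": TCP orientation; "force": force on the tool from outside, world axes, zero at the start; "moment": the same for the moment, N m; "grip_width": finger opening in m; "grip_force": force on a finger pad.
Only numpy, scipy, OpenCV 4.12 (cv2) and the standard library are available. Lean on these libraries where they do the work, as an engineer would, in place of code of your own. Each camera call takes 0.05 s, during which the arm holds its last target. There are 200 camera calls.

## Task

Pack the upright bone for storage: first lift the empty white pot that stands on the table over the row of cartons, nest it fully into the identical pot on the steel stand, and let go of it. Then draw the bone out of its foam block, carry it over the cartons and stop with it upright and centred, its lower end hovering about a centimetre above the mouth of the nested pots, so that the registrar can check the fit: finish while still holding it there, never letting it touch the pots. Do not bump the cartons, and leave everything else where it is.

Things in the scene. Friction and masses are not known exactly. Their poses are not given: they have to be found in the camera images.
- pot_in: white plastic pot standing on the open table, beyond the foam block; round, 70 mm tall, about 90 g; foot 40 mm across, tapering out to 61 mm at 54 mm up, then a straight collar 68 mm across from 57 mm up to the rim, to be gripped; wall 2.5 mm, floor 22 mm thick, mouth 63 mm inside; origin under its centre, z up
- pot_out: identical white pot, standing loosely (3 mm of play) in the steel stand across the carton row, its underside 6 mm above the table; origin under its centre, z up. The other pot, fully nested in it, has its origin 22 mm above this one and its collar stands clear above this rim; about 1.5 mm of play all round
- stand: dark steel pot stand fixed to the table: disc 110 mm across, 6 mm thick, with a ring 54 mm across outside, 46 mm inside, rising to 16 mm above the table; origin under its centre
- bone: pale long bone standing upright in the foam block, 125 mm long, about 130 g; round knobbly ends 32 mm across; from 38 to 98 mm above its foot a straight round shaft 21 mm across, to be gripped; origin at the centre of its lower end, z along the bone to its head
- rest: dark grey foam block fixed to the table, 80 x 80 x 35 mm, with a round hole 35 mm across and 22 mm deep in which the bone stands loosely (the hole's floor is 13 mm above the table); origin under its centre
- row: fixed row of cartons with a small tusk lying on the middle one, the barrier between the two sides: 360 mm long along its own x (roughly the world's x), 103 mm wide, 115 mm at its highest; origin under its centre
- dish: bystander: shallow white ceramic bowl, 100 mm wide, 30 mm high, a hand's breadth or so beyond the steel stand; origin under its centre
- small_carton: bystander: small cardboard carton 60 x 70 x 45 mm at the table's side; origin under its centre
- jar: bystander: capped amber glass jar, 50 mm wide, 85 mm tall, at the table's side; origin under its centre
- tooth: bystander: brown fossil tooth, 40 mm wide, 37 mm tall, at the table's side; origin under its centre
- loupe_case: bystander: black box 50 x 50 x 35 mm; origin under its centre
- brush: bystander: dusting brush lying flat at the table's side; origin about its middle
Mind the look-alikes: they are no part of the job. There is more than one size of the bone; the job needs the largest.

How it is judged:
By the outcome, as a careful person would: the job done as asked, in the order asked, and still so for the second after the job is handed in, while the arm keeps its last pose, push and grip.
It also fails if it takes over 64 s, if anything falls off the work surface, if the arm or the gripper's body presses on something with over 40 N, if the wrist force passes 120 N, or if a joint passes its speed limit or range.

## Working session

There is one attempt and no reset: what is moved stays moved. The work goes in short steps, Python scripts to look and compute and a tool call to move; the robot and the scene stay as the last step left them, time stands still between calls to the robot, and variables do not carry over. Pictures are saved under pics/ and viewed, at most 10 in all, crops included, and the job is handed in when it is done.

Besides the shell and the picture viewer there is one more tool, called as name(argument=value, ...) on one line, values as JSON. arm_command: Moves the arm, as the interface text tells. Its arguments: {"type":"object","properties":{"plan":{"type":"array"},"squeeze":{"type":"number"}},"required":["plan"]}

```bash
mkdir -p pics; cat > h.py <<'E'
import numpy as np, cv2
from station import ctrl, cams
def grab(n):
    i=cams.camera_info(n); p,d=cams.camera(n); return p,d,i
def world(i,u,v,z):
    """points from pixels and depth"""
    u,v,z=map(np.asarray,(u,v,z)); c=np.stack([(u-i['cx'])/i['fx']*z,(v-i['cy'])/i['fy']*z,z,np.ones_like(z)],-1)
    return (c@np.linalg.inv(np.array(i['world_to_cam'])).T)[...,:3]
def cloud(d,i):
    v,u=np.mgrid[:d.shape[0],:d.shape[1]]; return world(i,u,v,d.astype(float))
E
python3 - <<'E'
from h import *
for n in("scene","side"):
    p,d,i=grab(n); cv2.imwrite(f"pics/{n}0.png",p); np.savez(f"{n}0.npz",p=p,d=d)
    print(n,np.linalg.inv(i['world_to_cam'])[:3].round(3).tolist(),i['fx'],(d==0).mean())
o=ctrl.get_obs();print({k:np.round(v,3).tolist() for k,v in o.items()})
E
```

```text
scene [[0.683, 0.505, -0.528, 1.162], [0.731, -0.47, 0.496, -0.546], [0.002, -0.724, -0.69, 0.813]] 413.3678700703294 0.00401953125
side [[-0.996, -0.054, 0.078, 0.468], [-0.095, 0.559, -0.824, 1.105], [0.001, -0.828, -0.561, 0.786]] 510.84367464323896 0.00408984375
{'time_s': 0.1, 'qpos': [1.246, 0.3, 1.521, 0.0, 1.321, -0.067], 'joint_vel': [-0.0, -0.002, 0.0, -0.0, 0.001, 0.001], 'tau': [0.001, -53.265, -35.328, 0.071, 0.024, -0.0], 'ee_pos': [0.14, 0.532, 0.177], 'eef_rot': [-3.141, -0.0, 2.884], 'force': [0.168, 0.775, 0.174], 'moment': [-0.03, -0.004, -0.004], 'grip_force': 0.0, 'grip_width': 0.094}
```

View pics/scene0.png

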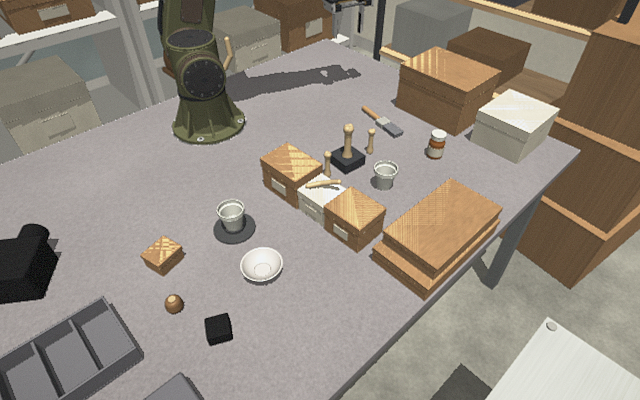

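View pics/side0.png

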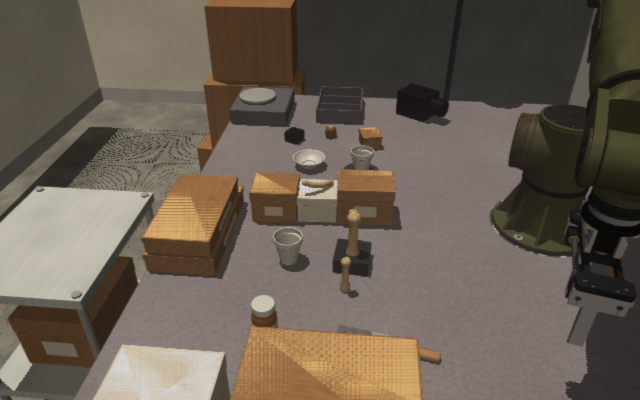

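The scene picture shows three upright bones: (348,145) in the dark foam block, tall, and small ones at (327,165) and (371,140). The pots are at (385,175), free beside the block, and at (231,215) on the dark stand. The dish is at (262,265). In the side view the same things are pot_in (288,247), bone (353,235), small bone (345,275), pot_out (362,158).
My choice is the bone in the foam block, the pot at (385,175) to carry and the pot at (231,215) as target. Next I check this in a crop and measure.

```bash
cat > m.py <<'E'
from h import *
from scipy.optimize import least_squares
def circ(P):
    r=least_squares(lambda q:np.hypot(P[:,0]-q[0],P[:,1]-q[1])-q[2],[*P[:,:2].mean(0),.03],loss='soft_l1',f_scale=.002)
    return r.x.round(4),np.abs(r.fun).mean().round(4),len(P)
E
python3 - <<'E'
from m import *
C={}
for n in("scene","side"):
    f=np.load(n+"0.npz");C[n]=cloud(f['d'],cams.camera_info(n))
    for nm,(u,v) in {"scene":dict(pot_in=(385,175),pot_out=(231,215),bone=(348,128),blk=(348,162),s1=(327,155),s2=(371,132),dish=(262,265),c1=(290,160),c2=(322,190),c3=(355,205),table=(300,320)),
      "side":dict(pot_in=(288,250),pot_out=(362,158),bone=(353,213),blk=(370,250),s1=(346,262),c1=(365,180),c3=(276,180))}[n].items():
        print(n,nm,C[n][v,u].round(3))
P=np.vstack([c.reshape(-1,3) for c in C.values()])
for n,c in C.items():
    t=c[(np.abs(c[...,2])<.01)&(np.abs(c[...,0]-.45)<.3)&(np.abs(c[...,1]-.1)<.3)];print(n,'table z',np.median(t[:,2]).round(4))
f=np.load("scene0.npz")['p'];s=np.load("side0.npz")['p']
a=cv2.resize(f[110:250,200:400],(800,560));cv2.imwrite("pics/crop1.png",a)
E
```

```text
scene pot_in [0.648 0.172 0.072]
scene pot_out [ 0.45  -0.207  0.032]
scene bone [0.488 0.185 0.141]
scene blk [0.51  0.169 0.038]
scene s1 [0.492 0.099 0.091]
scene s2 [0.496 0.28  0.087]
scene dish [ 0.619 -0.236  0.007]
scene c1 [ 0.454 -0.004  0.107]
scene c2 [ 0.578 -0.001  0.078]
scene c3 [0.685 0.012 0.091]
scene table [ 0.789 -0.262 -0.   ]
side pot_in [0.622 0.226 0.051]
side pot_out [ 0.467 -0.18   0.069]
side bone [0.48  0.194 0.14 ]
side blk [0.437 0.188 0.034]
side s1 [0.489 0.295 0.086]
side c1 [ 0.456 -0.003  0.105]
side c3 [ 0.685 -0.004  0.091]
scene table z 0.0022
side table z 0.0004
```

View pics/crop1.png

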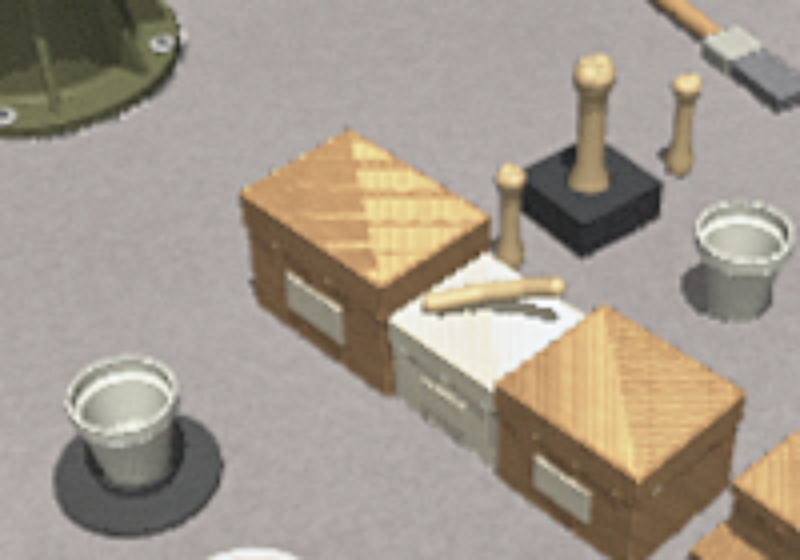

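The crop confirms the choice: tallest bone in the foam block (crop 592,120), free pot at (745,255), target pot on the dark disc (122,415). Now the precise centres.

```bash
cat > m2.py <<'E'
from m import *
def near(P,c,r,z0,z1): return P[(np.hypot(P[:,0]-c[0],P[:,1]-c[1])<r)&(P[:,2]>z0)&(P[:,2]<z1)]
E
python3 - <<'E'
from m2 import *
for n in("scene","side"):
    f=np.load(n+"0.npz");P=cloud(f['d'],cams.camera_info(n)).reshape(-1,3)
    for nm,c,top in(("pot_in",(.635,.2),.07),("pot_out",(.455,-.195),.076)):
        Q=near(P,c,.06,.03,.12); top_=np.percentile(Q[:,2],97)
        Q=near(P,c,.055,top-.005,top+.01);q=circ(Q);print(n,nm,'top',top_.round(4),'rim',q)
        S=near(P,c,.055,top-.009,top+.01); r=np.hypot(*(S[:,:2]-q[0][:2]).T);print('  outer band',circ(S[r>.0325]) if (r>.0325).sum()>8 else '')
    for nm,c,z in(("bone",(.485,.19),(.055,.105)),("boneTop",(.485,.19),(.10,.16)),("s1",(.49,.09),(.02,.1)),("s2",(.495,.285),(.02,.1))):
        Q=near(P,c,.035,*z);print(n,nm,Q.mean(0).round(4),'span',Q.min(0).round(3),Q.max(0).round(3),circ(Q) if nm=='bone' else '')
    Q=near(P,(.485,.19),.08,.028,.042);print(n,'blk',Q[:,:2].min(0).round(3),Q[:,:2].max(0).round(3),cv2.minAreaRect(Q[:,:2].astype(np.float32)))
    Q=P[(P[:,2]>.07)&(P[:,2]<.16)&(np.abs(P[:,1])<.075)&(P[:,0]>.3)&(P[:,0]<.8)];print(n,'row',cv2.minAreaRect(Q[:,:2].astype(np.float32)),np.percentile(Q[:,2],99.5))
    Q=P[(P[:,2]>.02)&(P[:,0]>.3)&(P[:,0]<.9)&(np.abs(P[:,1])<.45)]
E
```

```text
scene pot_in top 0.0724 rim (array([0.6283, 0.1966, 0.0324]), np.float64(0.0013), 126)
  outer band (array([0.6283, 0.1965, 0.0337]), np.float64(0.0008), 82)
scene pot_out top 0.0786 rim (array([ 0.4712, -0.2164,  0.0323]), np.float64(0.0011), 110)
  outer band (array([ 0.4712, -0.2165,  0.0334]), np.float64(0.0005), 73)
scene bone [0.4848 0.1873 0.0806] span [0.472 0.178 0.055] [0.492 0.198 0.105] (array([0.4807, 0.1918, 0.009 ]), np.float64(0.0012), 100)
scene boneTop [0.4849 0.1882 0.1275] span [0.467 0.176 0.101] [0.497 0.21  0.144] 
scene s1 [0.4863 0.1043 0.0599] span [0.473 0.094 0.02 ] [0.495 0.116 0.093] 
scene s2 [0.4942 0.2822 0.0592] span [0.483 0.272 0.021] [0.503 0.296 0.092] 
scene blk [0.436 0.111] [0.523 0.236] ((0.4783421456813812, 0.17365200817584991), (0.12348289042711258, 0.08571208268404007), 87.82676696777344)
scene row ((0.5930665731430054, 0.0015101879835128784), (0.4201204478740692, 0.1142670065164566), 4.2705864906311035) 0.1108943931544895
side pot_in top 0.0713 rim (array([0.6261, 0.1992, 0.0325]), np.float64(0.0012), 155)
  outer band (array([0.6262, 0.1
[... 154 characters left out ...]
674, -0.2136,  0.0341]), np.float64(0.001), 47)
side bone [0.4779 0.2028 0.0807] span [0.468 0.197 0.055] [0.488 0.208 0.105] (array([0.4778, 0.1956, 0.0096]), np.float64(0.0011), 156)
side boneTop [0.478  0.2025 0.127 ] span [0.464 0.183 0.101] [0.493 0.215 0.142] 
side s1 [0.4826 0.1087 0.0876] span [0.47  0.101 0.08 ] [0.491 0.114 0.09 ] 
side s2 [0.4895 0.2928 0.06  ] span [0.48  0.279 0.02 ] [0.5   0.302 0.091] 
side blk [0.435 0.152] [0.52 0.24] ((0.47814226150512695, 0.19685520231723785), (0.08419353514909744, 0.08011739701032639), 85.56463623046875)
side row ((0.5934939980506897, 0.003810301423072815), (0.42038050293922424, 0.11553800106048584), 3.642965793609619) 0.11039704423009006
```

```bash
python3 - <<'E'
from m2 import *
P=np.vstack([cloud(np.load(n+"0.npz")['d'],cams.camera_info(n)).reshape(-1,3) for n in("scene","side")])
for x0 in np.arange(.1,.9,.1):
    print(x0.round(1),[ (P[(abs(P[:,0]-x0-.05)<.05)&(abs(P[:,1]-y0-.05)<.05)][:,2].max(initial=0)).round(2) for y0 in np.arange(-.4,.7,.1)])
R=np.array([[np.cos(2.884),np.sin(2.884)],[np.sin(2.884),-np.cos(2.884)]])
print('shift to pot_in',1000*R@(np.array([.627,.198])-[.14,.532]), 'turn',2.884-np.pi/2)
E
```

```text
0.1 [np.float64(0.01), np.float64(0.01), np.float64(0.01), np.float64(0.29), np.float64(0.28), np.float64(0.01), np.float64(0.61), np.float64(0.6), np.float64(0.57), np.float64(0.52), np.float64(0.35)]
0.2 [np.float64(0.01), np.float64(0.01), np.float64(0.01), np.float64(0.01), np.float64(0.01), np.float64(0.01), np.float64(0.01), np.float64(0.01), np.float64(0.01), np.float64(0.5), np.float64(0.01)]
0.3 [np.float64(0.01), np.float64(0.01), np.float64(0.01), np.float64(0.11), np.float64(0.11), np.float64(0.01), np.float64(0.01), np.float64(0.01), np.float64(0.03), np.float64(0.17), np.float64(0.18)]
0.4 [np.float64(0.05), np.float64(0.08), np.float64(0.08), np.float64(0.11), np.float64(0.11), np.float64(0.14), np.float64(0.14), np.float64(0.08), np.float64(0.03), np.float64(0.18), np.float64(0.18)]
0.5 [np.float64(0.01), np.float64(0.08), np.float64(0.01), np.float64(0.11), np.float64(0.11), np.float64(0.07), np.float64(0.09), np.float64(0.01), np.float64(0.02), np.float64(0.18), np.float64(0.18)]
0.6 [np.float64(0.04), np.float64(0.03), np.float64(0.03), np.float64(0.1), np.float64(0.12), np.float64(0.07), np.float64(0.08), np.float64(0.08), np.float64(0.09), np.float64(0.18), np.float64(0.18)]
0.7 [np.float64(0.04), np.float64(0.01), np.float64(0.01), np.float64(0.1), np.float64(0.1), np.float64(0.1), np.float64(0.1), np.float64(0.01), np.float64(0.01), np.float64(0.13), np.float64(0.13)]
0.8 [np.float64(0.01), np.float64(0.01), np.float64(0.01), np.float64(0.1), np.float64(0.1), np.float64(0.1), np.float64(0.1), np.float64(0.01), np.float64(0.01), np.float64(0.13), np.float64(0.13)]
shift to pot_in [-556.01957767 -198.91513075] turn 1.3132036732051033
```

Units first: shifts go in shares of 600 mm and turns go in shares of 4 rad. So -556 mm / 600 = -0.9267, -514 mm / 600 = -0.8567, 1.313 rad / 4 = 0.3283.

arm_command(plan=[[[-0.0667,-0.0233,-0.025,0,0,0.0325,-1],[-0.15,-0.0533,-0.05,0,0,0.065,-1],[-0.23,-0.0833,-0.0667,0,0,0.0975,-1],[-0.31,-0.11,-0.0667,0,0,0.13,-1],[-0.3883,-0.1383,-0.0667,0,0,0.1625,-1],[-0.4667,-0.1667,-0.0667,0,0,0.195,-1],[-0.545,-0.195,-0.0667,0,0,0.2275,-1],[-0.6233,-0.2233,-0.0667,0,0,0.26,-1],[-0.7,-0.25,-0.0667,0,0,0.2925,-1],[-0.7783,-0.2783,-0.0667,0,0,0.3283,-1],[-0.8567,-0.3067,-0.0667,0,0,0.3283,-1],[-0.9267,-0.3317,-0.0667,0,0,0.3283,-1]]])

```text
time_s: 1.3
ee_pos: [0.6276, 0.1967, 0.217]
eef_rot: [-3.141, 0.0, 1.57]
force: [0.5, 0.3, -0.3]
grip_width: 0.0941
grip_force: 0.0
```

```bash
cat > rim.py <<'E'
from m2 import *
def rim(n,c,top,save=None):
    p,d,i=grab(n)
    if save: cv2.imwrite(save,p)
    P=cloud(d,i).reshape(-1,3);Q=near(P,c,.05,top-.006,top+.008)
    if len(Q)<8: return n,len(Q)
    return n,circ(Q),'z',np.percentile(Q[:,2],[50,90]).round(4)
E
python3 - <<'E'
from rim import *
print(rim("wrist",(.627,.198),.07,"pics/w1.png"));print(ctrl.get_obs()['ee_pos'])
print(rim("wrist",(.627,.198),.07))
i=cams.camera_info("wrist");print(np.linalg.inv(i['world_to_cam']).round(3).tolist(),i['fx'])
E
```

```text
('wrist', (array([0.6278, 0.1974, 0.0324]), np.float64(0.0007), 533), 'z', array([0.069, 0.07 ]))
[0.63168867 0.19177967 0.21536752]
('wrist', (array([0.6278, 0.1974, 0.0323]), np.float64(0.0007), 539), 'z', array([0.0691, 0.0701]))
[[1.0, -0.005, -0.003, 0.629], [-0.005, -0.963, -0.268, 0.271], [-0.001, 0.269, -0.963, 0.422], [0.0, 0.0, 0.0, 1.0]] 335.46298826767554
```

View pics/w1.png

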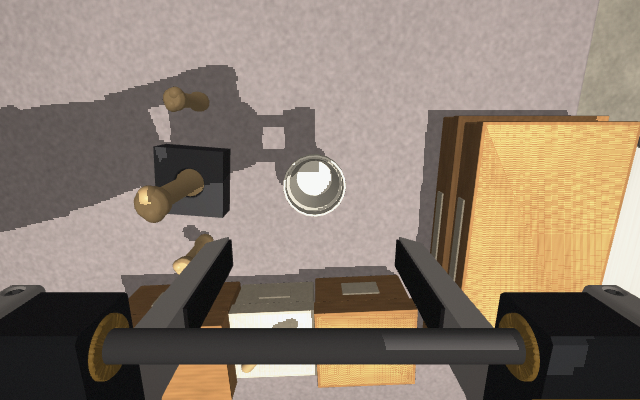

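The wrist view shows the pot at (315,185) between the fingers, and the rim fit puts it at (0.628, 0.197), top 0.070. Descending part way.

To row units: 95 mm / 600 = 0.1583, 75 mm / 600 = 0.125.

arm_command(plan=[[[0,0,0.0417,0,0,0,-1],[0,0,0.0833,0,0,0,-1],[0,0,0.125,0,0,0,-1],[0,0,0.1583,0,0,0,-1],[0,0,0.1583,0,0,0,-1],[0,0,0.1583,0,0,0,-1]]])

```text
time_s: 2.0
ee_pos: [0.6261, 0.1986, 0.123]
eef_rot: [3.142, -0.0, 1.571]
force: [-1.0, 0.8, 1.4]
grip_width: 0.0942
grip_force: 0.0
```

```bash
python3 - <<'E'
from rim import *
print(rim("wrist",(.627,.198),.07));o=ctrl.get_obs();print(o['ee_pos'],o['joint_vel'])
E
```

```text
('wrist', (array([0.6277, 0.1976, 0.0323]), np.float64(0.0007), 985), 'z', array([0.069 , 0.0699]))
[0.62649217 0.19865016 0.1237014 ] [-0.00193496 -0.00824098 -0.00663574 -0.00067345 -0.00315887  0.00120705]
```

To row units: 72.5 mm / 600 = 0.1208, 70 mm / 600 = 0.1167.

arm_command(plan=[[[-0.0017,0.0017,0.0417,0,0,0,-1],[-0.0017,0.0017,0.0833,0,0,0,-1],[-0.0017,0.0017,0.1167,0,0,0,-1],[-0.0017,0.0017,0.1208,0,0,0,-1],[-0.0017,0.0017,0.1208,0,0,0,-1],[-0.0017,0.0017,0.1208,0,0,0,1],[-0.0017,0.0017,0.1208,0,0,0,1],[-0.0017,0.0017,0.1208,0,0,0,1],[-0.0017,0.0017,0.1208,0,0,0,1],[-0.0017,0.0017,0.1208,0,0,0,1],[-0.0017,0.0017,0.1208,0,0,0,1]]], squeeze=20)

```text
time_s: 3.15
ee_pos: [0.6272, 0.1973, 0.0499]
eef_rot: [3.142, -0.0, 1.571]
force: [0.4, -0.0, -0.4]
grip_width: 0.0494
grip_force: 0.0
```

```bash
python3 - <<'E'
from rim import *
p,d,i=grab("side");print(ctrl.get_obs()['grip_width'],ctrl.get_obs()['grip_force'])
q=grab("wrist")[0]
cv2.imwrite("pics/c2.png",np.hstack([cv2.resize(p[180:320,200:400],(400,280)),cv2.resize(q,(400,280))]))
E
```

```text
0.045845049055980434 0.0
```

View pics/c2.png

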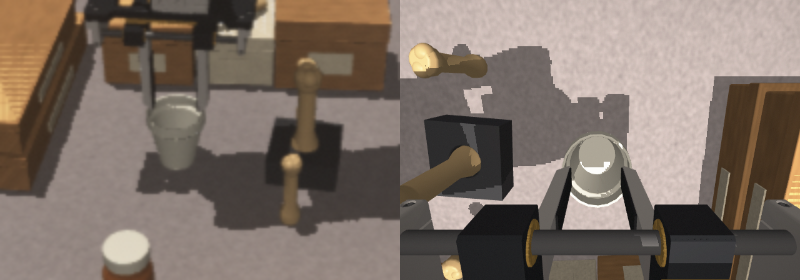

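```bash
python3 - <<'E'
from rim import *
for n in("side","scene","wrist"):
    p,d,i=grab(n);P=cloud(d,i).reshape(-1,3);o=ctrl.get_obs()
    Q=near(P,(.627,.197),.06,.004,.3)
    print(n,o['grip_width'],o['ee_pos'].round(4) if hasattr(o['ee_pos'],'round') else o['ee_pos'])
    for z in np.arange(.0,.16,.01):
        q=Q[(Q[:,2]>=z)&(Q[:,2]<z+.01)]
        if len(q)>3: print('  z%.2f'%z,len(q),q.min(0)[:2].round(3),q.max(0)[:2].round(3))
E
```

```text
side 0.0374847867181654 [0.6272 0.1972 0.0498]
  z0.00 34 [0.571 0.17 ] [0.681 0.247]
  z0.01 46 [0.605 0.203] [0.646 0.222]
  z0.02 70 [0.601 0.172] [0.648 0.224]
  z0.03 112 [0.6   0.169] [0.65  0.228]
  z0.04 145 [0.599 0.167] [0.653 0.229]
  z0.05 164 [0.593 0.163] [0.657 0.233]
  z0.06 189 [0.593 0.162] [0.659 0.234]
  z0.07 40 [0.593 0.165] [0.659 0.237]
  z0.08 38 [0.593 0.189] [0.655 0.21 ]
  z0.09 40 [0.592 0.19 ] [0.657 0.212]
  z0.10 49 [0.592 0.196] [0.657 0.21 ]
  z0.11 49 [0.592 0.194] [0.658 0.211]
  z0.12 53 [0.592 0.192] [0.658 0.212]
  z0.13 56 [0.592 0.19 ] [0.657 0.21 ]
  z0.14 56 [0.592 0.189] [0.659 0.211]
  z0.15 44 [0.592 0.19 ] [0.658 0.21 ]
scene 0.03342298945369795 [0.6272 0.1972 0.0498]
  z0.00 89 [0.576 0.137] [0.686 0.254]
  z0.01 33 [0.614 0.174] [0.652 0.201]
  z0.02 36 [0.609 0.172] [0.652 0.222]
  z0.03 73 [0.602 0.17 ] [0.655 0.223]
  z0.04 84 [0.6   0.167] [0.656 0.224]
  z0.05 97 [0.597 0.167] [0.661 0.229]
  z0.06 111 [0.595 0.161] [0.662 0.228]
  z0.07 47 [0.596 0.161] [0.663 0.227]
  z0.08 22 [0.599 0.185] [0.653 0.204]
  z0.09 41 [0.597 0.185]
[... 200 characters left out ...]
6  0.206]
  z0.15 45 [0.596 0.184] [0.659 0.204]
wrist 0.02911003848137943 [0.6272 0.1972 0.0498]
  z0.01 55 [0.61  0.177] [0.647 0.216]
  z0.02 3052 [0.604 0.174] [0.651 0.216]
  z0.03 779 [0.603 0.171] [0.653 0.217]
  z0.04 780 [0.601 0.169] [0.655 0.22 ]
  z0.05 1411 [0.596 0.165] [0.659 0.231]
  z0.06 1580 [0.594 0.163] [0.661 0.231]
  z0.07 174 [0.595 0.165] [0.661 0.23 ]
  z0.08 348 [0.599 0.189] [0.655 0.207]
  z0.09 469 [0.598 0.189] [0.655 0.207]
  z0.10 551 [0.598 0.188] [0.656 0.207]
  z0.11 682 [0.598 0.188] [0.656 0.207]
  z0.12 818 [0.598 0.188] [0.656 0.207]
  z0.13 969 [0.598 0.188] [0.656 0.207]
  z0.14 1047 [0.6   0.193] [0.654 0.207]
  z0.15 670 [0.602 0.187] [0.651 0.207]
```

```bash
python3 - <<'E'
from rim import *
p=grab("side")[0];q,d,i=grab("wrist");r=grab("scene")[0]
print(ctrl.get_obs()['grip_width'],ctrl.get_obs()['grip_force'])
cv2.imwrite("pics/c3.png",np.hstack([cv2.resize(p[190:280,240:340],(266,300),interpolation=2),cv2.resize(q[150:320,230:410],(266,300)),cv2.resize(r[130:200,350:420],(266,300))]))
E
```

```text
0.01764077961453921 0.0
```

View pics/c3.png

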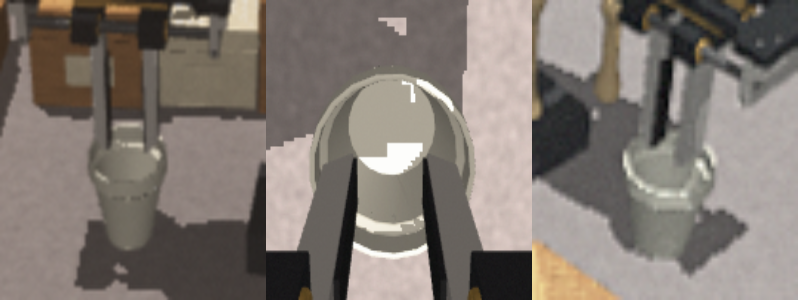

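The picture shows both fingers inside the pot's mouth: they closed without catching the collar at this height, and the pot hasn't moved. I'll raise clear before opening, then grip lower.

To row units: -45 mm / 600 = -0.075, -35 mm / 600 = -0.0583.

arm_command(plan=[[[0,0,-0.025,0,0,0,0.6],[0,0,-0.0583,0,0,0,0.6],[0,0,-0.075,0,0,0,0.6],[0,0,-0.075,0,0,0,-1],[0,0,-0.075,0,0,0,-1],[0,0,-0.075,0,0,0,-1],[0,0,-0.075,0,0,0,-1],[0,0,-0.075,0,0,0,-1],[0,0,-0.075,0,0,0,-1],[0,0,-0.075,0,0,0,-1],[0,0,-0.075,0,0,0,-1],[0,0,-0.075,0,0,0,-1]]])

```text
time_s: 4.75
ee_pos: [0.6272, 0.1973, 0.0949]
eef_rot: [3.142, 0.0, 1.571]
force: [-0.8, 0.3, -0.2]
grip_width: 0.0872
grip_force: 0.0
```

```bash
python3 - <<'E'
from rim import *
print(rim("wrist",(.627,.198),.07));o=ctrl.get_obs();print(o['time_s'],o['ee_pos'],o['grip_width'])
print(rim("side",(.627,.198),.07))
E
```

```text
('wrist', (array([0.6277, 0.1977, 0.0323]), np.float64(0.0007), 1242), 'z', array([0.069, 0.07 ]))
4.8 [0.62724167 0.19723347 0.09487196] 0.09087061092135715
('side', (array([0.6257, 0.1995, 0.0325]), np.float64(0.0012), 180), 'z', array([0.0685, 0.071 ]))
```

To row units: 50.5 mm / 600 = 0.0842, 40 mm / 600 = 0.0667.

arm_command(plan=[[[0,0,0.0333,0,0,0,-1],[0,0,0.0667,0,0,0,-1],[0,0,0.0842,0,0,0,-1],[0,0,0.0842,0,0,0,-1],[0,0,0.0842,0,0,0,0],[0,0,0.0842,0,0,0,0.2],[0,0,0.0842,0,0,0,0.3],[0,0,0.0842,0,0,0,0.3],[0,0,0.0842,0,0,0,0.3]]])

```text
time_s: 5.75
ee_pos: [0.6273, 0.1973, 0.0447]
eef_rot: [3.141, -0.0, 1.571]
force: [0.3, 0.8, -0.2]
grip_width: 0.0576
grip_force: 0.0
```

```bash
python3 - <<'E'
from rim import *
for n in("side","scene","wrist"):
    p,d,i=grab(n);P=cloud(d,i).reshape(-1,3);o=ctrl.get_obs()
    Q=near(P,(.627,.197),.055,.03,.16);r=np.abs(Q[:,0]-.6275)
    print(n,o['grip_width'],o['grip_force'],'z-hist of |dx|>36:')
    for z in np.arange(.03,.16,.01):
        q=Q[(r>.036)&(Q[:,2]>=z)&(Q[:,2]<z+.01)]
        s=Q[(Q[:,2]>=z)&(Q[:,2]<z+.01)]
        print('  %.2f %d'%(z,len(q)), (q[:,:2].min(0).round(3),q[:,:2].max(0).round(3)) if len(q) else '')
cv2.imwrite("pics/c4.png",np.hstack([cv2.resize(grab("side")[0][190:280,240:340],(400,360)),cv2.resize(p[150:320,230:410],(400,360))]))
E
```

```text
side 0.05328176726982008 0.0 z-hist of |dx|>36:
  0.03 0 
  0.04 0 
  0.05 0 
  0.06 0 
  0.07 0 
  0.08 19 (array([0.585, 0.185]), array([0.667, 0.21 ]))
  0.09 23 (array([0.584, 0.189]), array([0.666, 0.21 ]))
  0.10 17 (array([0.584, 0.205]), array([0.666, 0.208]))
  0.11 19 (array([0.584, 0.205]), array([0.665, 0.209]))
  0.12 18 (array([0.584, 0.204]), array([0.667, 0.209]))
  0.13 24 (array([0.584, 0.204]), array([0.666, 0.21 ]))
  0.14 17 (array([0.584, 0.202]), array([0.666, 0.208]))
  0.15 16 (array([0.584, 0.203]), array([0.665, 0.208]))
scene 0.04940824847192305 0.0 z-hist of |dx|>36:
  0.03 0 
  0.04 0 
  0.05 0 
  0.06 0 
  0.07 0 
  0.08 10 (array([0.589, 0.186]), array([0.666, 0.205]))
  0.09 15 (array([0.589, 0.186]), array([0.667, 0.206]))
  0.10 15 (array([0.586, 0.187]), array([0.667, 0.205]))
  0.11 19 (array([0.588, 0.184]), array([0.667, 0.205]))
  0.12 13 (array([0.664, 0.185]), array([0.667, 0.204]))
  0.13 19 (array([0.587, 0.187]), array([0.667, 0.208]))
  0.14 18 (array([0.587, 0.184]), array([0.668, 0.204]))
  0.15 16 (array([0.589, 0.182]), array([0.667, 0.204]))
wrist 0.04590301453619865 0.0 z-hist of |dx|>36:
  0.03 0 
  0.04 0 
  0.05 0 
  0.06 0 
  0.07 0 
  0.08 16 (array([0.59 , 0.205]), array([0.591, 0.206]))
  0.09 22 (array([0.59 , 0.205]), array([0.664, 0.206]))
  0.10 27 (array([0.59 , 0.206]), array([0.664, 0.206]))
  0.11 34 (array([0.59 , 0.205]), array([0.664, 0.207]))
  0.12 44 (array([0.59 , 0.205]), array([0.664, 0.207]))
  0.13 64 (array([0.59 , 0.205]), array([0.664, 0.207]))
  0.14 26 (array([0.59 , 0.205]), array([0.664, 0.207]))
  0.15 0
```

View pics/c4.png

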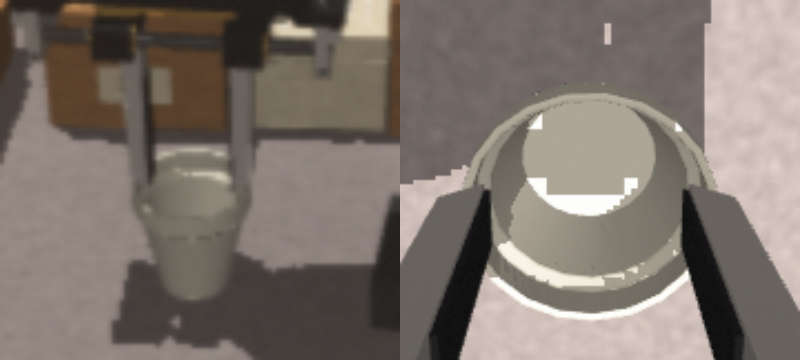

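The fingers end at about z 0.08 in all three views, though the state says TCP z is 0.045, so the tips are above the rim. I'll open, raise, and measure the true fingertip height.

To row units: -50 mm / 600 = -0.0833, -25 mm / 600 = -0.0417.

arm_command(plan=[[[0,0,-0.0417,0,0,0,-1],[0,0,-0.0833,0,0,0,-1],[0,0,-0.0833,0,0,0,-1],[0,0,-0.0833,0,0,0,-1],[0,0,-0.0833,0,0,0,-1],[0,0,-0.0833,0,0,0,-1],[0,0,-0.0833,0,0,0,-1],[0,0,-0.0833,0,0,0,-1]]])

```text
time_s: 6.75
ee_pos: [0.6271, 0.1972, 0.0939]
eef_rot: [-3.141, 0.0, 1.571]
force: [0.5, -0.3, 0.1]
grip_width: 0.0943
grip_force: 0.0
```

```bash
python3 - <<'E'
from rim import *
print(ctrl.get_obs()['ee_pos'])
for n in("side","scene","wrist"):
    p,d,i=grab(n);P=cloud(d,i).reshape(-1,3)
    for s in(-1,1):
        Q=P[(P[:,2]>.085)&(P[:,2]<.2)&(abs(P[:,0]-.6275-s*.053)<.014)&(abs(P[:,1]-.197)<.02)]
        print(n,s,len(Q),'lowest z',np.sort(Q[:,2])[:6].round(4),'x',np.percentile(Q[:,0],[2,98]).round(4),'y',np.percentile(Q[:,1],[2,98]).round(4))
o=ctrl.get_obs();print(o['grip_width'],o['qpos'],o['ee_pos'])
E
```

```text
[0.6270933  0.19722531 0.0938852 ]
side -1 194 lowest z [0.123  0.1234 0.1247 0.1263 0.1266 0.1274] x [0.5658 0.5778] y [0.1869 0.2102]
side 1 210 lowest z [0.1223 0.1242 0.1244 0.1251 0.1255 0.1259] x [0.6718 0.6838] y [0.191  0.2104]
scene -1 170 lowest z [0.1244 0.1249 0.125  0.1268 0.1276 0.1281] x [0.5688 0.5816] y [0.1852 0.2055]
scene 1 165 lowest z [0.124  0.1268 0.1269 0.1291 0.1291 0.1328] x [0.6739 0.6874] y [0.1849 0.2053]
wrist -1 4067 lowest z [0.1209 0.1209 0.1214 0.1215 0.1215 0.1216] x [0.5682 0.5801] y [0.1896 0.2066]
wrist 1 4055 lowest z [0.1214 0.1215 0.1216 0.1218 0.122  0.1221] x [0.6734 0.6853] y [0.1896 0.2066]
0.09441908017982321 [ 2.48970432e-01  6.10037427e-01  1.27190848e+00 -2.69869458e-05
  1.25980420e+00  2.48983531e-01] [0.62720908 0.19722158 0.09421096]
```

The true tips are at z 0.1215 while ee_pos says 0.094, so the tip is about 27.5 mm above the reported TCP; x and y agree. I'll apply that and descend 69.5 mm, tips to about 0.052, then close.

To row units: 69.5 mm / 600 = 0.1158, 65 mm / 600 = 0.1083.

arm_command(plan=[[[0,0.0008,0.0417,0,0,0,-1],[0,0.0008,0.0833,0,0,0,-1],[0,0.0008,0.1083,0,0,0,-1],[0,0.0008,0.1158,0,0,0,-1],[0,0.0008,0.1158,0,0,0,-1],[0,0.0008,0.1158,0,0,0,1],[0,0.0008,0.1158,0,0,0,1],[0,0.0008,0.1158,0,0,0,1],[0,0.0008,0.1158,0,0,0,1],[0,0.0008,0.1158,0,0,0,1],[0,0.0008,0.1158,0,0,0,1],[0,0.0008,0.1158,0,0,0,1]]], squeeze=20)

```text
time_s: 8.1
ee_pos: [0.6281, 0.1974, 0.0254]
eef_rot: [3.141, -0.0, 1.571]
force: [0.4, 0.3, 6.1]
grip_width: 0.0666
grip_force: 20.0
```

arm_command(plan=[[[0,0,-0.0167,0,0,0,1],[0,0,-0.05,0,0,0,1],[0,0,-0.1,0,0,0,1],[0,0,-0.1583,0,0,0,1],[0,0,-0.2083,0,0,0,1],[0,0,-0.25,0,0,0,1],[0,0,-0.25,0,0,0,1],[0,0,-0.25,0,0,0,1]]])

```text
time_s: 8.9
ee_pos: [0.6274, 0.1972, 0.1743]
eef_rot: [-3.141, 0.0, 1.571]
force: [-0.5, 0.1, -2.0]
grip_width: 0.0669
grip_force: 20.0
```

```bash
cat > held.py <<'E'
from rim import *
def held(n="wrist",lo=.0,hi=.028,f=None):
    """rim of the held pot: fit near the tool, relative to ee"""
    p,d,i=grab(n);P=cloud(d,i).reshape(-1,3);e=np.array(ctrl.get_obs()['ee_pos']);t=e[2]+.0275
    v=np.linalg.lstsq
    Q=near(P,e[:2],.037,t+.005,t+.024);Q=Q[abs(Q[:,1]-e[1])>.013]
    A=np.c_[Q[:,:2]-e[:2],np.ones(len(Q))]
    top=Q[Q[:,2]>np.percentile(Q[:,2],60)]
    return n,'ee',e.round(4),circ(top),'rim z',np.percentile(Q[:,2],[60,98]).round(4),'plane',v(np.c_[top[:,:2]-e[:2],np.ones(len(top))],top[:,2],rcond=None)[0].round(3)
E
python3 - <<'E'
from held import *
print(held());print(held("side"));o=ctrl.get_obs();print(o['force'],o['grip_width'])
e=o['ee_pos']
p,d,i=grab("side");P=cloud(d,i).reshape(-1,3);Q=near(P,e[:2],.045,.05,.2);print('lowest',np.sort(Q[:,2])[:8].round(3))
E
```

```text
('wrist', 'ee', array([0.6271, 0.1971, 0.1733]), (array([0.627 , 0.1973, 0.0324]), np.float64(0.0006), 1212), 'rim z', array([0.2171, 0.2189]), 'plane', array([-0.   ,  0.   ,  0.218]))
('side', 'ee', array([0.627 , 0.1971, 0.173 ]), (array([0.6254, 0.1991, 0.0326]), np.float64(0.0012), 123), 'rim z', array([0.2138, 0.2191]), 'plane', array([0.005, 0.008, 0.217]))
[-0.23846963  0.44851151 -0.61525269] 0.06642248323325523
lowest [0.146 0.148 0.148 0.148 0.149 0.149 0.15  0.15 ]
```

To row units: -312 mm / 600 = -0.52, -305 mm / 600 = -0.5083.

arm_command(plan=[[[-0.025,-0.0117,-0.0133,0,0,0,1],[-0.075,-0.035,-0.025,0,0,0,1],[-0.1333,-0.065,-0.025,0,0,0,1],[-0.1917,-0.095,-0.025,0,0,0,1],[-0.25,-0.125,-0.025,0,0,0,1],[-0.3083,-0.155,-0.025,0,0,0,1],[-0.3667,-0.185,-0.025,0,0,0,1],[-0.425,-0.215,-0.025,0,0,0,1],[-0.475,-0.245,-0.025,0,0,0,1],[-0.5083,-0.2617,-0.025,0,0,0,1],[-0.52,-0.2617,-0.025,0,0,0,1],[-0.52,-0.2617,-0.025,0,0,0,1]]])

```text
time_s: 10.25
ee_pos: [0.4708, -0.1151, 0.1894]
eef_rot: [-3.141, -0.0, 1.57]
force: [1.0, -0.2, -1.2]
grip_width: 0.0665
grip_force: 20.0
```

```bash
python3 - <<'E'
from held import *
print(rim("wrist",(.4695,-.215),.076,"pics/w2.png"));print(held())
print(rim("scene",(.4695,-.215),.076));print(rim("side",(.4695,-.215),.076))
E
```

```text
('wrist', 0)
('wrist', 'ee', array([ 0.4711, -0.114 ,  0.1894]), (array([ 0.4706, -0.1143,  0.0324]), np.float64(0.0006), 1144), 'rim z', array([0.2324, 0.2343]), 'plane', array([-0.001,  0.004,  0.233]))
('scene', (array([ 0.4714, -0.2167,  0.0326]), np.float64(0.001), 171), 'z', array([0.0753, 0.0787]))
('side', (array([ 0.4682, -0.2136,  0.0321]), np.float64(0.0018), 106), 'z', array([0.0739, 0.0771]))
```

View pics/w2.png

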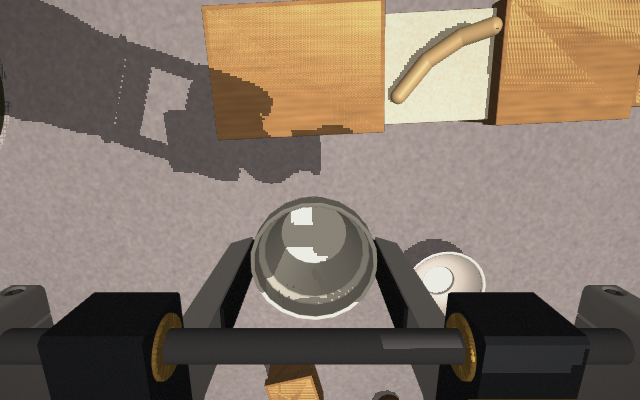

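The held pot (315,255) hides the target from the wrist camera. I'll go past it so that the stand comes into view.

To row units: -200 mm / 600 = -0.3333, -185 mm / 600 = -0.3083.

arm_command(plan=[[[-0.0333,0,0,0,0,0,1],[-0.1,0,0,0,0,0,1],[-0.175,0,0,0,0,0,1],[-0.25,0,0,0,0,0,1],[-0.3083,0,0,0,0,0,1],[-0.3333,0,0,0,0,0,1],[-0.3333,0,0,0,0,0,1],[-0.3333,0,0,0,0,0,1],[-0.3333,0,0,0,0,0,1]]])

```text
time_s: 11.35
ee_pos: [0.4712, -0.3133, 0.19]
eef_rot: [3.141, -0.0, 1.572]
force: [-0.7, -0.2, -0.6]
grip_width: 0.0669
grip_force: 20.0
```

```bash
python3 - <<'E'
from held import *
for k in range(2): print(rim("wrist",(.4695,-.215),.076));print(held())
E
```

```text
('wrist', (array([ 0.4699, -0.2165,  0.0323]), np.float64(0.0007), 749), 'z', array([0.075, 0.076]))
('wrist', 'ee', array([ 0.4711, -0.3136,  0.1901]), (array([ 0.4707, -0.3133,  0.0324]), np.float64(0.0006), 1134), 'rim z', array([0.2331, 0.2348]), 'plane', array([0.   , 0.001, 0.234]))
('wrist', (array([ 0.4699, -0.2165,  0.0323]), np.float64(0.0007), 754), 'z', array([0.075 , 0.0759]))
('wrist', 'ee', array([ 0.471 , -0.314 ,  0.1901]), (array([ 0.4706, -0.3137,  0.0324]), np.float64(0.0006), 1140), 'rim z', array([0.2332, 0.2348]), 'plane', array([-0.001,  0.   ,  0.234]))
```

To row units: 115 mm / 600 = 0.1917, 105 mm / 600 = 0.175.

arm_command(plan=[[[0.0333,0,0,0,0,0,1],[0.0917,0,0,0,0,0,1],[0.1417,-0.0008,0,0,0,0,1],[0.1617,-0.0008,0,0,0,0,1],[0.1617,-0.0008,0,0,0,0,1],[0.1617,-0.0008,0.0333,0,0,0,1],[0.1617,-0.0008,0.0833,0,0,0,1],[0.1617,-0.0008,0.1333,0,0,0,1],[0.1617,-0.0008,0.175,0,0,0,1],[0.1617,-0.0008,0.1917,0,0,0,1],[0.1617,-0.0008,0.1917,0,0,0,1],[0.1617,-0.0008,0.1917,0,0,0,1]]])

```text
time_s: 12.75
ee_pos: [0.4708, -0.2185, 0.0759]
eef_rot: [3.14, 0.001, 1.57]
force: [-0.4, -0.6, -1.5]
grip_width: 0.0667
grip_force: 20.0
```

```bash
python3 - <<'E'
from held import *
print(held());o=ctrl.get_obs();print(o['force'],o['moment'],o['time_s'])
E
```

```text
('wrist', 'ee', array([ 0.4709, -0.2184,  0.0762]), (array([ 0.4703, -0.2183,  0.0324]), np.float64(0.0006), 1119), 'rim z', array([0.119 , 0.1207]), 'plane', array([-0.001, -0.   ,  0.12 ]))
[-0.31306421 -0.24022237 -1.47030995] [-0.07779379  0.07593638  0.06076613] 12.8
```

To row units: 20 mm / 600 = 0.0333, 18 mm / 600 = 0.03.

arm_command(plan=[[[0.0033,0,0,0,0,0,1],[0.0033,0,0.005,0,0,0,1],[0.0033,0,0.0117,0,0,0,1],[0.0033,0,0.0183,0,0,0,1],[0.0033,0,0.025,0,0,0,1],[0.0033,0,0.03,0,0,0,1],[0.0033,0,0.0333,0,0,0,1],[0.0033,0,0.0333,0,0,0,1]]])

```text
time_s: 13.6
ee_pos: [0.4701, -0.2157, 0.0545]
eef_rot: [-3.141, -0.0, 1.571]
force: [-0.8, -1.1, -1.5]
grip_width: 0.0667
grip_force: 20.0
```

```bash
python3 - <<'E'
from held import *
print(held());o=ctrl.get_obs();print(o['force'],o['moment'],o['time_s'])
E
```

```text
('wrist', 'ee', array([ 0.4702, -0.2157,  0.0548]), (array([ 0.4697, -0.2156,  0.0324]), np.float64(0.0006), 1129), 'rim z', array([0.0976, 0.0993]), 'plane', array([0.001, 0.001, 0.098]))
[-0.17427495  1.04643025 -0.73519938] [-0.05480834  0.04648393  0.00373571] 13.65
```

arm_command(plan=[[[0,0,0.0008,0,0,0,1],[0,0,0.0017,0,0,0,1],[0,0,0.0017,0,0,0,1],[0,0,0.0017,0,0,0,1]]])

```text
time_s: 14.05
ee_pos: [0.4702, -0.2158, 0.0539]
eef_rot: [3.142, 0.0, 1.571]
force: [0.8, -0.4, -0.8]
grip_width: 0.0665
grip_force: 20.0
```

To row units: 1.5 mm / 600 = 0.0025, 1 mm / 600 = 0.0017.

arm_command(plan=[[[0,0,0.0008,0,0,0,1],[0,0,0.0017,0,0,0,1],[0,0,0.0025,0,0,0,1],[0,0,0.0025,0,0,0,1]]])

```text
time_s: 14.45
ee_pos: [0.4705, -0.216, 0.0533]
eef_rot: [3.141, 0.001, 1.571]
force: [-3.6, 1.6, 10.2]
grip_width: 0.0665
grip_force: 20.0
```

Contact at 10 N and the height expected for full nesting. Releasing and rising.

To row units: -140 mm / 600 = -0.2333, -130 mm / 600 = -0.2167.

arm_command(plan=[[[0,0,-0.0008,0,0,0,1],[0,0,-0.0008,0,0,0,-1],[0,0,-0.0008,0,0,0,-1],[0,0,-0.0008,0,0,0,-1],[0,0,-0.0008,0,0,0,-1],[0,0,-0.0008,0,0,0,-1],[0,0,-0.0333,0,0,0,-1],[0,0,-0.0917,0,0,0,-1],[0,0,-0.1583,0,0,0,-1],[0,0,-0.2167,0,0,0,-1],[0,0,-0.2333,0,0,0,-1],[0,0,-0.2333,0,0,0,-1]]])

```text
time_s: 15.65
ee_pos: [0.4707, -0.216, 0.1934]
eef_rot: [3.139, 0.001, 1.571]
force: [0.4, 0.3, -0.6]
grip_width: 0.0942
grip_force: 0.0
```

```bash
python3 - <<'E'
from held import *
print(rim("wrist",(.4695,-.215),.098,"pics/w3.png"));o=ctrl.get_obs();print(o['time_s'],o['ee_pos'],o['grip_width'])
for n in("scene","side"):
    p,d,i=grab(n);print(rim(n,(.4695,-.215),.098));P=cloud(d,i).reshape(-1,3)
    Q=near(P,(.47,-.216),.06,.02,.13);print(n,'z top',np.percentile(Q[:,2],[97,99]).round(4))
    print(n,'bone',circ(near(P,(.48,.193),.02,.06,.105)),circ(near(P,(.48,.193),.02,.117,.137)))
E
```

```text
('wrist', (array([ 0.4699, -0.2156,  0.0323]), np.float64(0.0007), 724), 'z', array([0.097 , 0.0981]))
15.7 [ 0.47012644 -0.21570232  0.1917626 ] 0.09415943557486431
('scene', (array([ 0.4713, -0.2164,  0.0325]), np.float64(0.001), 179), 'z', array([0.0975, 0.1004]))
scene z top [0.1002 0.1012]
scene bone (array([0.4801, 0.1932, 0.0097]), np.float64(0.0012), 90) (array([0.4798, 0.1932, 0.0147]), np.float64(0.0013), 54)
('side', (array([ 0.4686, -0.2133,  0.0326]), np.float64(0.0016), 107), 'z', array([0.096, 0.099]))
side z top [0.0985 0.0997]
side bone (array([0.4778, 0.1952, 0.0098]), np.float64(0.001), 144) (array([0.4778, 0.1962, 0.0135]), np.float64(0.0014), 109)
```

View pics/w3.png

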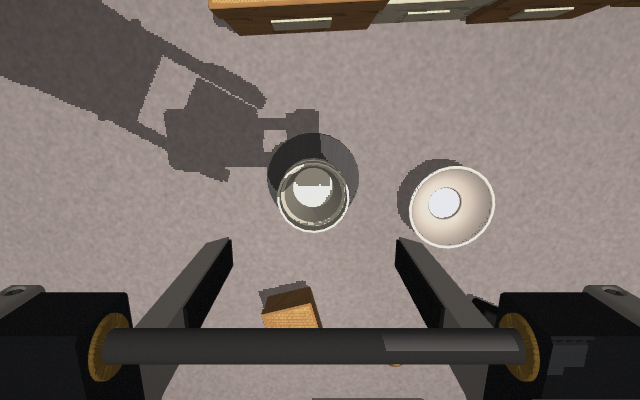

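Nested: rim at (313,195) px, top 0.098 m, centre (0.470, -0.2156), alone on the stand, and the dish is untouched. Now to the bone.

To row units: 410 mm / 600 = 0.6833, 195 mm / 600 = 0.325.

arm_command(plan=[[[0.0333,0,-0.0083,0,0,0,-1],[0.1,0.0017,-0.0083,0,0,0,-1],[0.175,0.0033,-0.0083,0,0,0,-1],[0.25,0.0067,-0.0083,0,0,0,-1],[0.325,0.0083,-0.0083,0,0,0,-1],[0.4,0.01,-0.0083,0,0,0,-1],[0.475,0.0133,-0.0083,0,0,0,-1],[0.55,0.015,-0.0083,0,0,0,-1],[0.6167,0.015,-0.0083,0,0,0,-1],[0.6667,0.015,-0.0083,0,0,0,-1],[0.6833,0.015,-0.0083,0,0,0,-1],[0.6833,0.015,-0.0083,0,0,0,-1]]])

```text
time_s: 17.1
ee_pos: [0.4789, 0.1948, 0.1965]
eef_rot: [-3.14, 0.0, 1.572]
force: [-0.0, 0.7, 0.1]
grip_width: 0.0939
grip_force: 0.0
```

```bash
python3 - <<'E'
from held import *
for k in range(2):
    p,d,i=grab("wrist");P=cloud(d,i).reshape(-1,3);o=ctrl.get_obs()
    print(o['ee_pos']);
    for a,b in((.122,.145),(.055,.105)):
        Q=near(P,(.479,.194),.024,a,b);print(circ(Q),Q.min(0).round(4),Q.max(0).round(4))
E
```

```text
[0.47906967 0.19379923 0.19670965]
(array([0.4794, 0.1958, 0.0108]), np.float64(0.003), 1092) [0.4645 0.1774 0.1225] [0.4942 0.2111 0.1407]
(array([  4.3431, 295.2538, 295.0766]), np.float64(0.0014), 151) [0.4697 0.1964 0.055 ] [0.4895 0.2042 0.0996]
[0.47922229 0.19327451 0.19694094]
(array([0.4794, 0.1957, 0.0109]), np.float64(0.0031), 1105) [0.4647 0.1772 0.1221] [0.4943 0.2111 0.1407]
(array([  4.0173, 215.563 , 215.3895]), np.float64(0.0014), 145) [0.4697 0.1959 0.056 ] [0.4898 0.2043 0.0971]
```

To row units: 158 mm / 600 = 0.2633, 150 mm / 600 = 0.25.

arm_command(plan=[[[0.0008,0.0008,0.0333,0,0,0,-1],[0.0008,0.0008,0.0917,0,0,0,-1],[0.0008,0.0008,0.15,0,0,0,-1],[0.0008,0.0008,0.2083,0,0,0,-1],[0.0008,0.0008,0.25,0,0,0,-1],[0.0008,0.0008,0.2633,0,0,0,-1],[0.0008,0.0008,0.2633,0,0,0,-1],[0.0008,0.0008,0.2633,0,0,0,-1]]])

```text
time_s: 18.0
ee_pos: [0.4806, 0.1945, 0.0407]
eef_rot: [3.14, -0.001, 1.57]
force: [-0.7, 0.3, 0.7]
grip_width: 0.0941
grip_force: 0.0
```

arm_command(plan=[[[0,0,0,0,0,0,1],[0,0,0,0,0,0,1],[0,0,0,0,0,0,1],[0,0,0,0,0,0,1],[0,0,0,0,0,0,1],[0,0,0,0,0,0,1],[0,0,0,0,0,0,1],[0,0,0,0,0,0,1],[0,0,0,0,0,0,1],[0,0,0,0,0,0,1],[0,0,0,0,0,0,1],[0,0,0,0,0,0,1]]], squeeze=25)

```text
time_s: 19.2
ee_pos: [0.4797, 0.1947, 0.0393]
eef_rot: [-3.142, 0.0, 1.571]
force: [0.1, -0.5, -0.2]
grip_width: 0.0303
grip_force: 25.0
```

Width 30 mm is not the 21 mm shaft, so I look before lifting.

```bash
python3 - <<'E'
from held import *
o=ctrl.get_obs();print(o['grip_width'],o['grip_force'],o['ee_pos'])
p,d,i=grab("side");r,dr,ir=grab("scene");w=grab("wrist")[0]
cv2.imwrite("pics/b1.png",np.hstack([cv2.resize(p[190:290,300:400],(266,300)),cv2.resize(r[90:180,305:395],(266,300)),cv2.resize(w[120:300,230:410],(266,300))]))
for n,dd,ii in(("side",d,i),("scene",dr,ir)):
    P=cloud(dd,ii).reshape(-1,3)
    for z in np.arange(.04,.18,.01):
        q=near(P,(.4795,.194),.05,z,z+.01)
        if len(q): print(n,'%.2f'%z,len(q),q.min(0)[:2].round(3),q.max(0)[:2].round(3))
E
```

```text
0.03031643852998668 24.999999306164682 [0.479715   0.19473273 0.03932294]
side 0.04 50 [0.465 0.194] [0.49  0.211]
side 0.05 34 [0.468 0.196] [0.488 0.208]
side 0.06 40 [0.459 0.196] [0.495 0.208]
side 0.07 62 [0.451 0.196] [0.504 0.208]
side 0.08 76 [0.451 0.198] [0.504 0.208]
side 0.09 76 [0.451 0.195] [0.505 0.208]
side 0.10 75 [0.452 0.193] [0.505 0.208]
side 0.11 59 [0.452 0.198] [0.505 0.208]
side 0.12 93 [0.451 0.198] [0.503 0.214]
side 0.13 146 [0.451 0.183] [0.504 0.213]
side 0.14 49 [0.452 0.188] [0.504 0.21 ]
side 0.15 10 [0.452 0.202] [0.504 0.206]
side 0.16 7 [0.455 0.187] [0.513 0.228]
side 0.17 95 [0.445 0.215] [0.518 0.231]
scene 0.04 38 [0.452 0.155] [0.509 0.216]
scene 0.05 23 [0.474 0.181] [0.495 0.2  ]
scene 0.06 17 [0.46  0.183] [0.49  0.196]
scene 0.07 28 [0.456 0.182] [0.505 0.192]
scene 0.08 54 [0.451 0.182] [0.508 0.202]
scene 0.09 47 [0.454 0.181] [0.51  0.203]
scene 0.10 51 [0.453 0.181] [0.509 0.201]
scene 0.11 44 [0.451 0.18 ] [0.509 0.202]
scene 0.12 52 [0.451 0.178] [0.508 0.2  ]
scene 0.13 58 [0.454 0.174] [0.51  0.203]
scene 0.14 55 [0.454 0.178] [0.509 0.201]
scene 0.15 20 [0.456 0.182] [0.509 0.191]
scene 0.16 17 [0.443 0.164] [0.519 0.205]
scene 0.17 58 [0.442 0.158] [0.52  0.196]
```

View pics/b1.png

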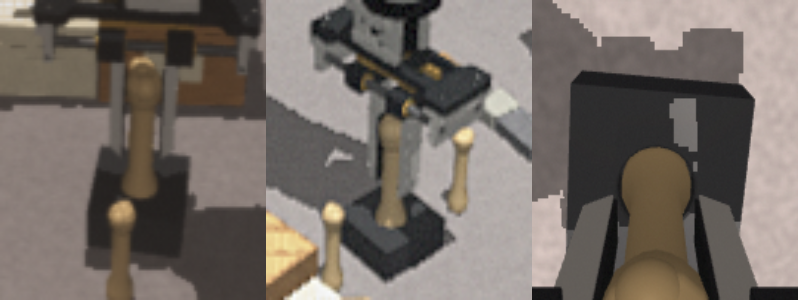

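The fingers stand at a 30 mm gap, flush with the head at its widest, with a gap to the shaft. Straight fingers pointing down can't close past the 32 mm head. I'll test this hold with a 15 mm lift that stays inside the hole, and otherwise regrip tilted.

To row units: -15 mm / 600 = -0.025, -11 mm / 600 = -0.0183.

arm_command(plan=[[[0,0,0,0,0,0,1],[0,0,0,0,0,0,1],[0,0,-0.005,0,0,0,1],[0,0,-0.0117,0,0,0,1],[0,0,-0.0183,0,0,0,1],[0,0,-0.025,0,0,0,1],[0,0,-0.025,0,0,0,1],[0,0,-0.025,0,0,0,1]]], squeeze=35)

```text
time_s: 20.15
ee_pos: [0.4798, 0.1948, 0.0544]
eef_rot: [3.141, -0.0, 1.571]
force: [-0.5, 0.2, -1.1]
grip_width: 0.0295
grip_force: 35.0
```

```bash
cat > bone.py <<'E'
from held import *
def axis(n,c,z0,zs):
    """shaft centre at several heights: scene/side, slices of the pale shaft"""
    p,d,i=grab(n);P=cloud(d,i);h=cv2.cvtColor(p,cv2.COLOR_BGR2HSV)
    m=(h[...,1]>55)&(h[...,0]>8)&(h[...,0]<32)&(h[...,2]>60)
    P=P[m];cam=np.linalg.inv(i['world_to_cam'])[:3,3];out=[]
    for a,b in zs:
        q=near(P,c,.03,z0+a,z0+b)
        if len(q)<6: out.append(None);continue
        v=cam[:2]-np.array(c);v/=np.hypot(*v);t=np.array([-v[1],v[0]])
        s=(q[:,:2]-c)@t;w=(q[:,:2]-c)@v
        out.append((len(q),'lat',round(float(s.min()+s.max())/2*1000,1),'width',round(float(np.ptp(s))*1000,1),'front',round(float(np.percentile(w,90))*1000,1)))
    top=near(P,c,.022,z0+.05,z0+.2);out.append(('top z',np.percentile(top[:,2],98).round(4) if len(top) else None))
    return n,'t',t.round(2),out
E
python3 - <<'E'
from bone import *
o=ctrl.get_obs();print(o['grip_width'],o['grip_force'],o['ee_pos'],o['force'])
for n in("side","scene"): print(axis(n,(.4795,.194),.028,[(.02,.035),(.04,.055),(.055,.07),(.07,.09),(.1,.125)]))
E
```

```text
0.029485310746029676 34.99979107640684 [0.47975288 0.19477182 0.05443899] [-0.51560455  0.20346025 -1.09656303]
('side', 't', array([-1.  , -0.01]), [(88, 'lat', 1.7, 'width', 29.8, 'front', 15.5), (47, 'lat', 2.0, 'width', 18.3, 'front', 11.5), (48, 'lat', 1.5, 'width', 18.2, 'front', 12.0), (71, 'lat', -0.7, 'width', 25.0, 'front', 11.9), (135, 'lat', 1.2, 'width', 30.8, 'front', 16.7), ('top z', np.float64(0.2078))])
('scene', 't', array([0.74, 0.68]), [(48, 'lat', -0.9, 'width', 27.5, 'front', 16.5), (24, 'lat', -0.2, 'width', 18.4, 'front', 11.1), (27, 'lat', -0.6, 'width', 18.2, 'front', 14.6), (32, 'lat', -2.9, 'width', 15.2, 'front', 10.9), (48, 'lat', -4.7, 'width', 20.5, 'front', 17.1), ('top z', np.float64(0.21))])
```

The lift works: the force shows the bone's weight (-1.1 N), the lower knob has risen 15 mm with the grip, and the shaft slices stay vertical. I'll continue slowly.

arm_command(plan=[[[0,0,-0.0083,0,0,0,1],[0,0,-0.0233,0,0,0,1],[0,0,-0.0433,0,0,0,1],[0,0,-0.0667,0,0,0,1],[0,0,-0.0917,0,0,0,1],[0,0,-0.1167,0,0,0,1],[0,0,-0.1417,0,0,0,1],[0,0,-0.1667,0,0,0,1],[0,0,-0.1867,0,0,0,1],[0,0,-0.2017,0,0,0,1],[0,0,-0.2083,0,0,0,1],[0,0,-0.2083,0,0,0,1]]])

```text
time_s: 21.45
ee_pos: [0.4798, 0.1948, 0.1797]
eef_rot: [3.141, -0.0, 1.571]
force: [0.8, -0.3, -1.0]
grip_width: 0.0299
grip_force: 35.0
```

```bash
cat > low.py <<'E'
from bone import *
def low(zb):
    o=ctrl.get_obs();e=np.array(o['ee_pos']);print('t',o['time_s'],'ee',e.round(4),'w',round(o['grip_width'],4),'F',np.round(o['force'],1))
    for n in("side","scene"):
        p,d,i=grab(n);P=cloud(d,i).reshape(-1,3);Q=near(P,e[:2],.03,zb-.03,zb+.02)
        Q=Q[Q[:,2]>zb-.012];print(n,'lowest',np.sort(Q[:,2])[:8:2].round(4))
        print('  ',axis(n,tuple(e[:2]),zb,[(.005,.02),(.04,.055),(.055,.07)])[3])
E
python3 -c "
from low import *
low(.153)"
```

```text
t 21.45 ee [0.4798 0.1948 0.1797] w 0.0299 F [ 0.8 -0.3 -1. ]
side lowest [0.1536 0.1545 0.1559 0.1567]
   [(81, 'lat', 2.9, 'width', 29.8, 'front', 16.2), (59, 'lat', 1.6, 'width', 33.4, 'front', 11.0), (76, 'lat', 6.3, 'width', 39.8, 'front', 11.2), ('top z', np.float64(0.3343))]
scene lowest [0.1551 0.1574 0.1589 0.1596]
   [(34, 'lat', -0.6, 'width', 25.6, 'front', 16.8), (28, 'lat', -0.6, 'width', 17.0, 'front', 11.3), (27, 'lat', -1.4, 'width', 17.4, 'front', 14.8), ('top z', np.float64(0.3332))]
```

To row units: -279 mm / 600 = -0.465, -252 mm / 600 = -0.42.

arm_command(plan=[[[-0.01,0,0,0,0,0,1],[-0.0333,0,0,0,0,0,1],[-0.0667,-0.0017,0,0,0,0,1],[-0.1067,-0.0033,0,0,0,0,1],[-0.15,-0.0033,0,0,0,0,1],[-0.195,-0.005,0,0,0,0,1],[-0.24,-0.0067,0,0,0,0,1],[-0.285,-0.0067,0,0,0,0,1],[-0.33,-0.0083,0,0,0,0,1],[-0.375,-0.01,0,0,0,0,1],[-0.42,-0.01,0,0,0,0,1],[-0.465,-0.0117,0,0,0,0,1]]])

```text
time_s: 22.85
ee_pos: [0.4721, -0.0862, 0.1794]
eef_rot: [3.142, 0.0, 1.57]
force: [0.1, -0.1, -1.0]
grip_width: 0.0299
grip_force: 35.0
```

To row units: -131 mm / 600 = -0.2183, -128 mm / 600 = -0.2133.

arm_command(plan=[[[-0.0433,-0.0017,0,0,0,0,1],[-0.0833,-0.0017,0,0,0,0,1],[-0.12,-0.0033,0,0,0,0,1],[-0.1533,-0.0033,0,0,0,0,1],[-0.1817,-0.005,0,0,0,0,1],[-0.2017,-0.005,0,0,0,0,1],[-0.2133,-0.005,0,0,0,0,1],[-0.2183,-0.005,0,0,0,0,1],[-0.2183,-0.005,0,0,0,0,1],[-0.2183,-0.005,0,0,0,0,1],[-0.2183,-0.005,0,0,0,0,1]]])

```text
time_s: 23.95
ee_pos: [0.4698, -0.2148, 0.1794]
eef_rot: [3.142, -0.0, 1.572]
force: [0.8, 0.4, -1.1]
grip_width: 0.0293
grip_force: 35.0
```

```bash
python3 -c "
from low import *
low(.153)
for n in('side','scene'):print(rim(n,(.4699,-.2156),.098))"
```

```text
t 23.95 ee [ 0.4698 -0.2148  0.1794] w 0.0293 F [ 0.8  0.4 -1.1]
side lowest [0.1536 0.1549 0.1561 0.1571]
   [(57, 'lat', 1.6, 'width', 30.8, 'front', 17.1), (31, 'lat', 1.5, 'width', 17.0, 'front', 11.6), (43, 'lat', 2.1, 'width', 19.7, 'front', 11.8), ('top z', np.float64(0.3338))]
scene lowest [0.1568 0.1579 0.1589 0.1599]
   [(51, 'lat', -0.4, 'width', 28.7, 'front', 16.7), (35, 'lat', -0.9, 'width', 19.2, 'front', 11.2), (20, 'lat', -4.2, 'width', 11.6, 'front', 13.8), ('top z', np.float64(0.3483))]
('side', (array([ 0.4683, -0.2138,  0.0326]), np.float64(0.0016), 104), 'z', array([0.096, 0.099]))
('scene', (array([ 0.4713, -0.2164,  0.0324]), np.float64(0.001), 180), 'z', array([0.0976, 0.1005]))
```

The bone is centred over the mouth within 1 mm in both views, with its lower end at 0.153. Lowering 45 mm to about 0.108, 10 mm above the rim at 0.098.

To row units: 45 mm / 600 = 0.075, 44 mm / 600 = 0.0733.

arm_command(plan=[[[0,0,0.0067,0,0,0,1],[0,0,0.0183,0,0,0,1],[0,0,0.0317,0,0,0,1],[0,0,0.045,0,0,0,1],[0,0,0.0583,0,0,0,1],[0,0,0.0683,0,0,0,1],[0,0,0.0733,0,0,0,1],[0,0,0.075,0,0,0,1],[0,0,0.075,0,0,0,1],[0,0,0.075,0,0,0,1],[0,0,0.075,0,0,0,1],[0,0,0.075,0,0,0,1]]])

```text
time_s: 25.45
ee_pos: [0.4698, -0.2153, 0.1345]
eef_rot: [3.141, 0.0, 1.571]
force: [-0.0, 0.7, -0.6]
grip_width: 0.03
grip_force: 35.0
```

```bash
python3 -c "
from low import *
low(.108)
for n in('side','scene'):
    p,d,i=grab(n);P=cloud(d,i).reshape(-1,3);Q=near(P,(.47,-.215),.022,.1,.12);print(n,np.sort(Q[:,2])[:10].round(4))"
```

```text
t 25.45 ee [ 0.4698 -0.2153  0.1345] w 0.03 F [-0.   0.7 -0.6]
side lowest [0.0965 0.0984 0.0989 0.1102]
   [(47, 'lat', 2.6, 'width', 29.1, 'front', 16.7), (35, 'lat', 2.1, 'width', 20.2, 'front', 11.2), (38, 'lat', 1.6, 'width', 19.8, 'front', 12.8), ('top z', np.float64(0.2888))]
scene lowest [0.0967 0.0982 0.1014 0.1118]
   [(45, 'lat', 0.9, 'width', 27.8, 'front', 16.5), (31, 'lat', -0.9, 'width', 19.6, 'front', 12.0), (16, 'lat', -5.6, 'width', 7.5, 'front', 12.6), ('top z', np.float64(0.3044))]
side [0.1063 0.1086 0.1089 0.1106 0.1108 0.1111 0.1124 0.1125 0.1129 0.1133]
scene [0.1111 0.1131 0.1132 0.1134 0.1143 0.1144 0.1145 0.1148 0.1151 0.1157]
```

```bash
python3 -c "
from h import *
print(ctrl.hand_in())"
```

```text
the job is handed in; nothing more can be done
None
```

The job is handed in: the pot is fully nested on the stand and released. The bone is held upright over the mouth, about 1 mm off centre at most, its lower end about 10 mm above the rim, but gripped by its head, because straight fingers pointing down can't close past it onto the shaft.

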